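# Slip the horseshoe keeper under the spring head

## Task

Take the open horseshoe keeper whose gap fits the post of the work-holder and slide it, gap first, flat along the holder's deck and sideways round the post under the spring-loaded head, until its two humps have passed right under the head and the post sits fully home at the bottom of the gap. Work by feel and while it goes round the post never press it on the holder with more than 30 N in all; then let go, leaving everything else on the bench where it lies.

Things in the scene. Friction and masses are not known exactly. Their poses are not given: they have to be found in the camera images.
- keeper: The keeper to use: flat steel horseshoe lying on the bench, grip upright, about 120 g. Origin: underside, centre of the seat (where the post axis is when home); x points out through the open gap, z up. Plate 8 mm thick, 44 mm wide, from x = -52 to x = +34 mm (arm tips). Gap 17 mm wide, flat bottom at x = -7 mm; beyond x = +22 the mouth flares to 24 mm.
- keeper_grip (a point): Where to pinch the keeper, across its y: 31 mm above its underside, at x = -41 mm, in the middle of the upright grip block at its back. The block spans x = -51 to -31 mm, is 12 mm thick in y, and its top is 44 mm above the underside. Axes as the keeper's.
- keeper_mouth (a point): On the underside, midway between the two arm tips (x = +34 mm). On each arm's top a wedge rises from 4 mm thick at the tip to a hump 10 mm high at x = 18 to 21 mm, then falls to the 8 mm plate at x = 16 mm. Wedging these under the head takes 8 to 22 N of push and tips the nose down on the deck, so a hand held stiffly at one height presses far too hard: yield upward.
- holder: Work-holder screwed to the bench: aluminium base 150 x 96 mm, its deck 20 mm above the bench, carrying the upright post. Origin: under the post axis, at bench level; z up; x points to the rear. Deck from x = -100 to +50 mm; the keeper enters from -x, moving along +x; a wall 21 mm high at x = 42 to 50 mm closes the rear.
- post: The post, fixed in the holder: steel, 14 mm diameter, its cap 24 mm wide and 48 mm above the deck. Origin: on its axis at deck height (20 mm above the bench), where the keeper's origin must finish; axes as the holder's.
- head (a joint): Lift in m of the sprung steel head, a disc 40 mm wide, 10 mm thick round the post: 0 at rest, its flat underside (32 mm wide, rim bevelled) then 7 mm above the deck. The plate lifts it 1 mm when home, the humps 3 mm. It presses down 3 N plus 0.5 N per mm. Riding on the humps takes a push of 4 to 12 N; it drops by half or more as they clear the head, then rises steeply when home.
- narrow_keeper: Bystander: a keeper of the same outline and grip, but with a gap of only 9 mm, too narrow for the post. Origin and axes as for the keeper.
- closed_keeper: Bystander: a keeper of the same outline and grip, flat, whose opening is closed all round. Origin and axes as for the keeper.
- ring_blank: Bystander: brass ring, 32 mm outside diameter, 10 mm high. Origin at centre of underside.
- screwdriver: Bystander: screwdriver lying on the bench.
- jar: Bystander: closed amber glass jar, 56 mm diameter, 60 mm high.
- tin: Bystander: open metal tin 120 x 85 x 35 mm.
- mallet: Bystander: hammer lying on the bench.
- cup: Bystander: white ceramic cup, 70 mm diameter, 85 mm high.
Mind the look-alikes: they are no part of the job. Leave any pink or red look-alike of the keeper alone.

How it is judged:
By the outcome, as a careful person would: the job done as asked, in the order asked, and still so for the second after the job is handed in, with the robot touching nothing.
It also fails if it takes over 67 s, if anything falls off the work surface, if the arm or the gripper's body presses on something with over 40 N, if the wrist force passes 120 N, or if a joint passes its speed limit or range.

## Robot

A 7-joint arm with a two-finger parallel gripper is mounted at the origin on the work surface. World frame = base frame: x ahead of the robot, y to its left, z up, the work surface at z = 0. Lengths are in m, angles in degrees, forces in N, time in s.
With the tool pointing down it reaches from about 0.35 to 0.9 m from the base axis. Payload 19.9 kg.
Tool frame: the origin (TCP) lies at the very end of the fingers, on their centre line; the grasp point (between the pads) lies 19 mm behind it; z points along the fingers, y is the line along which they close (so a half turn about z gives the same grasp; the last joint's range is limited). The gripper opens to 94 mm and grips with 3 to 60 N. Pads are 16 mm wide; open, the fingers measure 119 mm over their backs; the gripper's body (75 mm by 177 mm) begins 78 mm behind the grasp point.
Start: joints at [-72.164, 23.915, -0.59, 92.452, 0.269, 63.638, -3.037], TCP at [0.216, 0.586, 0.205] pointing down, gripper open.
Joint ranges: [-161.28, 161.28], [-22.2, 115.67], [-73.04, 71.86], [3.21, 147.25], [-68.34, 248.33], [10.77, 114.83], [-161.83, 161.83]. Speed limits (degrees/s): [108.29, 108.29, 136.94, 136.94, 172.46, 172.46, 172.46].

## Interface

Orientations are given as a 3x3 rotation matrix whose columns are the frame's x, y, z axes.
In Python, from bench import read_state, read_camera, calibration, job_done gives the robot as it stands.
- The arm moves only by the shell command python3 -m crank 'ROWS' [OPENING]. ROWS is JSON, one flat list of numbers, 4 for each row, row after row: the shift along the tool's x, y, z in units of 0.15 m (1.0 is 0.15 m), then the turn about the tool's z in units of 90 degrees (1.0 is 90 degrees). A call has 1 to 20 rows; each row is the pose to reach, as a shift and turn from the pose commanded when the call began, along the tool's axes at that moment; what a row does not reach only later rows make up. A row lasts 1/12 s, in which the tool goes at most 41.7 mm and 7.16 degrees, less where a joint would pass 70% of its speed; a pose out of reach is approached as far as the arm can. A call with a number of a shift or a turn outside -1 to 1 is refused whole. A call with a gripper value outside its range is refused whole. OPENING is the closure, from -1 (fully open) to 1 (shut), set as the call begins (- or left out, the last holds). The fingers move at their own pace and stop on an object; the grip force is fixed at half the most. Time passes only in rows, so rows that repeat a pose let the fingers close. It gives the time, the measured TCP pose, the force, the opening and the grip force at its end, in the units of the state.
- read_state(): the state, without advancing time (a new reading comes with each control period).
- read_camera(name): name is "scene" or "side" or "wrist"; returns the picture (400x640x3 uint8, red, green, blue); there is no depth.
- calibration(name): a dict with "fov_y" (degrees; the focal length in pixels is half the picture's height over the tangent of half this angle, whatever the lens; pixels are square), "cx", "cy" (the principal point, pixels), "rvec" (rotation vector, rad) and "tvec" (3), from world to camera coordinates, as OpenCV has them; the wrist camera has in their place "tool_from_camera" (4x4, takes a point from camera to tool coordinates, whose origin is the TCP and whose axes are the flange's). Camera axes: x right, y down, z forward; pixel columns grow to the right and rows downward; lengths in m; the calibration is good to about 2 mm. The wrist camera is an equidistant fisheye: a pixel r from the principal point sees the ray r / f radians off the axis. A picture is of the moment at which its call begins: read the wrist's pose just before it. calibration takes no time and is no camera call.
- job_done(): hands the job in; it is judged then, once.
The state is a dict: "time_s": time; "joint_positions": joint angles; "qvel": joint speeds; "tau": joint torques, N m; "tcp_pos": TCP position; "ee_rot": TCP orientation; "contact_force": force on the tool from outside, world axes, zero at the start; "wrist_torque": the same for the moment, N m; "gripper_width": opening from 0.0 (shut) to 1.0 (fully open); "grip_force": force on a finger pad.
Only numpy, scipy, OpenCV 4.12 (cv2) and the standard library are available. Lean on these libraries where they do the work, as an engineer would, in place of code of your own. Each camera call takes 0.05 s, during which the arm holds its last target. There are 200 camera calls.

## Working session

There is one attempt and no reset: what is moved stays moved. The work goes in short steps, Python scripts to look and compute and a shell command to move; the robot and the scene stay as the last step left them, time stands still between calls to the robot, and variables do not carry over. Pictures are saved under pics/ and viewed, at most 10 in all, crops included, and the job is handed in when it is done.

```bash
mkdir -p pics
cat > h.py <<'E'
import numpy as np, cv2
from bench import read_state, read_camera, calibration, job_done
def save(im,n): cv2.imwrite('pics/'+n,im[...,::-1])
def foc(c): return 200/np.tan(np.radians(c['fov_y'])/2)
def ray(name,uv,st=None):
    c=calibration(name); f=foc(c); d=np.array([(uv[0]-c['cx'])/f,(uv[1]-c['cy'])/f,1.])
    if name!='wrist':
        R=cv2.Rodrigues(np.array(c['rvec'],float))[0]; t=np.array(c['tvec']).ravel()
        return -R.T@t, R.T@(d/np.linalg.norm(d))
    r=np.hypot(d[0],d[1]); k=np.sin(r)/r if r>1e-9 else 1
    d=np.array([d[0]*k,d[1]*k,np.cos(r)])
    T=np.array(c['tool_from_camera']); R=np.array(st['ee_rot']); p=np.array(st['tcp_pos'])
    return p+R@T[:3,3], R@T[:3,:3]@d
def onz(name,uv,z,st=None):
    o,d=ray(name,uv,st); return o+d*(z-o[2])/d[2]
E
python3 - <<'E'
from h import *
a=read_camera('scene');b=read_camera('side');np.save('scene.npy',a);np.save('side.npy',b)
save(a,'scene.png');save(b,'side.png')
st=read_state();w=read_camera('wrist');save(w,'wrist.png');np.save('wrist.npy',w)
print(st['tcp_pos'],np.round(st['ee_rot'],3),st['gripper_width'],st['time_s']);print(calibration('wrist'))
E
```

```text
[0.21583734 0.58621145 0.20491196] [[-0.938  0.346 -0.   ]
 [ 0.346  0.938 -0.001]
 [-0.    -0.001 -1.   ]] 1.0054318171347851 0.1
{'fov_y': 65.70646984690485, 'cx': 319.4766375686634, 'cy': 194.0144460149692, 'tool_from_camera': array([[ 6.83067638e-04, -9.72432134e-01, -2.33185071e-01,
         6.84441791e-02],
       [ 9.99999741e-01,  7.17221080e-04, -6.16736081e-05,
        -4.93335930e-04],
       [ 2.27218647e-04, -2.33184968e-01,  9.72432372e-01,
        -1.79849615e-01],
       [ 0.00000000e+00,  0.00000000e+00,  0.00000000e+00,
         1.00000000e+00]])}
```

View pics/scene.png

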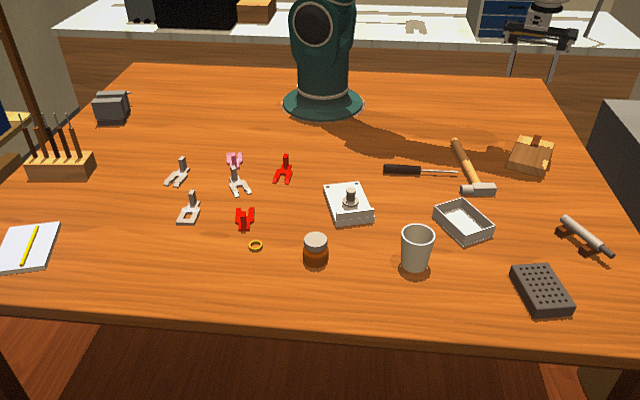

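View pics/side.png

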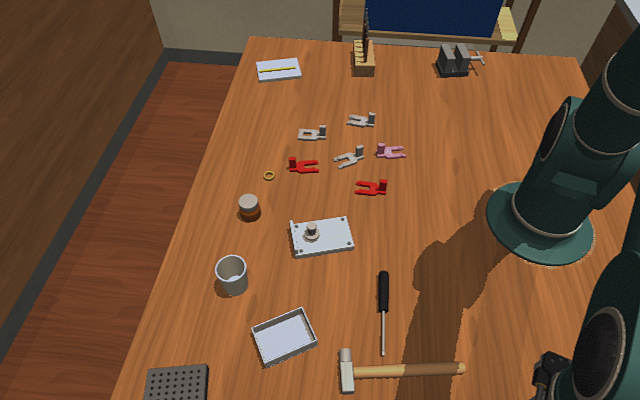

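Scene view: the grey candidates are at (177,172), (240,182) and (188,208), where the last is closed. The pink and red ones at (234,160), (284,170) and (245,218) are decoys. The holder is at (348,203). In the side view the grey ones are at (361,121), (348,157) and (312,134), and the holder post is at (312,232). Next, a close crop to compare the gaps.

Run:
```python
from h import *
a=np.load('scene.npy');b=np.load('side.npy')
A=cv2.resize(a[140:235,150:310],None,fx=5,fy=5,interpolation=cv2.INTER_CUBIC)[:300]
B=cv2.resize(b[105:175,290:420],None,fx=5,fy=5,interpolation=cv2.INTER_CUBIC)[:300]
o=np.zeros((600,800,3),np.uint8);o[:300,:A.shape[1]]=A;o[300:300+B.shape[0],:B.shape[1]]=B
save(o,'crop.png')
for n,l in (('scene',[(177,183),(240,190),(188,215),(350,188),(347,215)]),('side',[(361,121),(348,158),(312,134),(312,225),(322,238)])):
  for uv in l: print(n,uv,np.round(onz(n,uv,0.01),3))
c=calibration('scene')
```

```text
scene (177, 183) [ 0.529 -0.329  0.01 ]
scene (240, 190) [ 0.543 -0.158  0.01 ]
scene (188, 215) [ 0.656 -0.258  0.01 ]
scene (350, 188) [0.505 0.122 0.01 ]
scene (347, 215) [0.617 0.121 0.01 ]
side (361, 121) [ 0.491 -0.335  0.01 ]
side (348, 158) [ 0.52  -0.167  0.01 ]
side (312, 134) [ 0.639 -0.258  0.01 ]
side (312, 225) [0.597 0.086 0.01 ]
side (322, 238) [0.566 0.123 0.01 ]
```

View pics/crop.png

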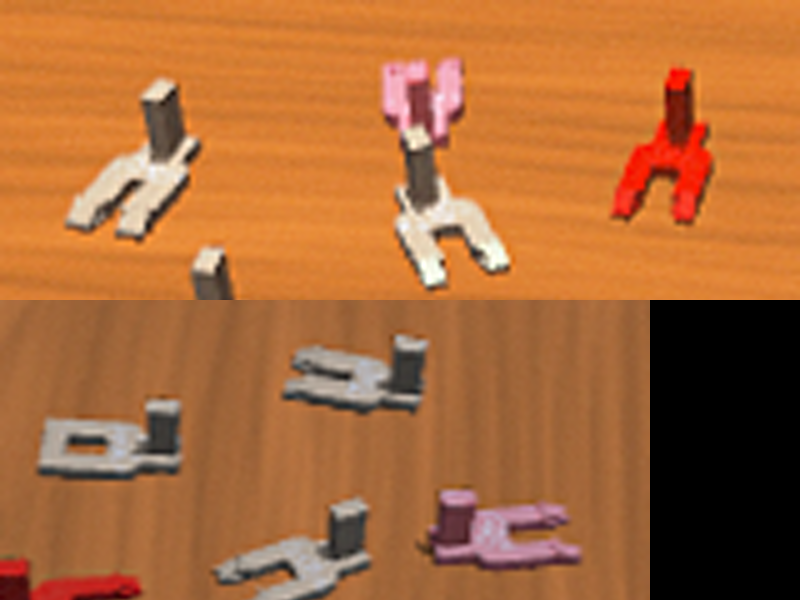

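The keeper is the middle grey one, at scene (240,182), about (0.53,-0.16): wide gap, open. The one at (177,172) has a narrow gap and the one at (188,208) is closed. Moving over the holder first to look.

```bash
python3 -m crank '[-0.2,-0.22,0,0,-0.45,-0.5,0,0,-0.7,-0.75,0,0,-0.95,-1,0,0,-0.95,-1,0,0,-0.95,-1,0,0]' -1
python3 -m crank '[-0.2,-0.22,0,0,-0.45,-0.5,0,0,-0.7,-0.75,0,0,-0.95,-1,0,0,-0.95,-1,0,0,-0.95,-1,0,0]'
python3 -m crank '[-0.1,-0.1,0,0,-0.2,-0.2,0,0,-0.3,-0.3,0,0.05,-0.4,-0.4,0,0.15,-0.4,-0.4,0,0.225,-0.4,-0.4,0,0.225,-0.4,-0.4,0,0.225,-0.4,-0.4,0,0.225,-0.4,-0.4,0,0.225]'
python3 - <<'E'
from h import *
st=read_state();w=read_camera('wrist');save(w,'w1.png');np.save('w1.npy',w)
import pickle;pickle.dump(st,open('w1.pkl','wb'))
print(st['tcp_pos'],np.round(st['ee_rot'],3),st['time_s'])
E
```

```text
time_s: 0.65
tcp_pos: [0.3013, 0.3902, 0.2056]
ee_rot: [[-0.936, 0.352, 0.001], [0.352, 0.936, -0.002], [-0.001, -0.001, -1.0]]
contact_force: [1.0, -0.2, 0.8]
gripper_width: 1.003
grip_force: 0.0
time_s: 1.15
tcp_pos: [0.3821, 0.2004, 0.2057]
ee_rot: [[-0.936, 0.353, 0.001], [0.353, 0.936, -0.001], [-0.001, -0.0, -1.0]]
contact_force: [0.4, -0.3, 0.7]
gripper_width: 1.002
grip_force: 0.0
time_s: 1.9
tcp_pos: [0.4151, 0.13, 0.2054]
ee_rot: [[-0.764, 0.646, -0.0], [0.646, 0.764, -0.0], [0.0, -0.0, -1.0]]
contact_force: [0.5, -0.5, -0.7]
gripper_width: 1.0
grip_force: 0.0
[0.4150824  0.13002734 0.20544083] [[-0.764  0.646 -0.   ]
 [ 0.646  0.764 -0.   ]
 [ 0.    -0.    -1.   ]] 1.9
```

View pics/w1.png

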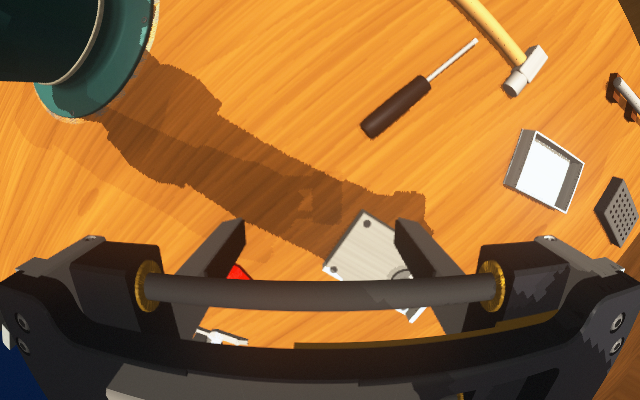

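The wrist view shows the holder at (370,250), half hidden by the fingers. The camera looks to tool +x, so I go farther out and square the tool up.

```bash
python3 -m crank '[-0.2,0.11,0,0,-0.4,0.22,0,0,-0.6,0.33,0,0,-0.8,0.45,0,0]'
python3 -m crank '[-0.2,0.11,0,-0.07,-0.4,0.22,0,-0.14,-0.6,0.33,0,-0.21,-0.77,0.44,0,-0.28,-0.77,0.44,0,-0.36,-0.77,0.44,0,-0.447,-0.77,0.44,0,-0.447,-0.77,0.44,0,-0.447,-0.77,0.44,0,-0.447]'
python3 - <<'E'
from h import *
st=read_state();w=read_camera('wrist');save(w,'w2.png');np.save('w2.npy',w)
import pickle;pickle.dump(st,open('w2.pkl','wb'))
print(st['tcp_pos'],np.round(st['ee_rot'],3),st['time_s'])
E
```

```text
time_s: 2.28
tcp_pos: [0.5518, 0.1029, 0.2054]
ee_rot: [[-0.763, 0.647, 0.0], [0.647, 0.763, 0.0], [-0.0, 0.0, -1.0]]
contact_force: [-0.2, 0.3, 0.2]
gripper_width: 1.003
grip_force: 0.0
time_s: 3.03
tcp_pos: [0.6809, 0.0785, 0.2056]
ee_rot: [[-1.0, 0.007, 0.0], [0.007, 1.0, 0.0], [-0.0, 0.0, -1.0]]
contact_force: [0.1, 0.5, 0.6]
gripper_width: 0.996
grip_force: 0.0
[0.68091865 0.0785389  0.20557108] [[-1.     0.007  0.   ]
 [ 0.007  1.     0.   ]
 [-0.     0.    -1.   ]] 3.0333
```

View pics/w2.png

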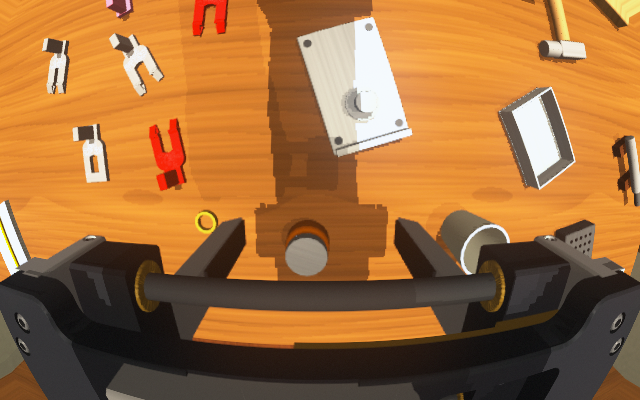

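The holder is at (355,85): post cap at (366,101), screws at (307,43), (369,27), (338,140) and (399,123), rear wall at the bottom. The keeper is at (135,62), narrow at (57,65), closed at (93,150), reds at (168,155) and (210,15).

Run:
```python
from h import *
import pickle
w=np.load('w2.npy');st=pickle.load(open('w2.pkl','rb'))
g=cv2.cvtColor(w,cv2.COLOR_RGB2GRAY)
P=[]
for u,v in [(307,43),(369,27),(338,140),(399,123)]:
    s=255.-g[v-6:v+7,u-6:u+7]; s=np.clip(s-np.median(s)-25,0,None)
    y,x=np.mgrid[-6:7,-6:7]; uv=(u+(s*x).sum()/s.sum(),v+(s*y).sum()/s.sum())
    p=onz('wrist',uv,0.021,st); P.append(p); print(np.round(uv,1),np.round(p,4))
P=np.array(P)
d=(P[2]+P[3]-P[0]-P[1]);print('yaw',np.degrees(np.arctan2(d[1],d[0])),'side',[np.round(np.linalg.norm(P[i]-P[j]),4) for i,j in((0,1),(2,3),(0,2),(1,3))],'mean',P.mean(0))
print('cap',onz('wrist',(367,101.5),0.068,st))
a=cv2.resize(w[60:150,310:420],None,fx=5,fy=5,interpolation=cv2.INTER_CUBIC)
b=cv2.resize(w[20:110,90:140+40],None,fx=5,fy=5,interpolation=cv2.INTER_CUBIC)[:,:250+190]
save(np.hstack([a,b])[:, :800],'c2.png')
```

```text
[306.9  43. ] [0.5183 0.0649 0.021 ]
[368.7  26.4] [0.496 0.138 0.021]
[338.1 140.5] [0.6352 0.1007 0.021 ]
[399.4 123.4] [0.6137 0.1742 0.021 ]
yaw 17.062122306260783 side [np.float64(0.0764), np.float64(0.0766), np.float64(0.1223), np.float64(0.1232)] mean [0.56579484 0.1194372  0.021     ]
cap [0.59178883 0.12751565 0.068     ]
```

View pics/c2.png

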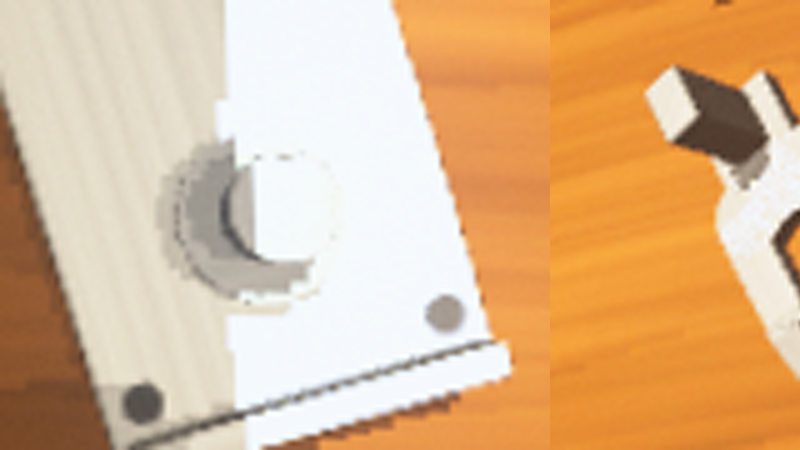

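Run:
```python
from h import *
import pickle
st=pickle.load(open('w2.pkl','rb'))
g=onz('wrist',(114.5,40.8),.044,st); m1=onz('wrist',(140,95),.004,st); m2=onz('wrist',(161,79),.004,st)
print(g,m1,m2,np.linalg.norm(m1-m2)); m=(m1+m2)/2;d=m-g;print(np.linalg.norm(d[:2]),np.degrees(np.arctan2(d[1],d[0])))
```

```text
[ 0.48954319 -0.184352    0.044     ] [ 0.56300543 -0.16616274  0.004     ] [ 0.54513184 -0.13143685  0.004     ] 0.03905576730107379
0.07367151557587123 28.85386783755449
```

```bash
python3 -m crank '[0.1,-0.2,0,0,0.2,-0.4,0,0,0.3,-0.6,0,0,0.37,-0.73,0,0]'
python3 -m crank '[0.1,-0.2,0.09,-0.06,0.2,-0.4,0.18,-0.12,0.3,-0.6,0.27,-0.18,0.37,-0.73,0.36,-0.25,0.37,-0.73,0.36,-0.327,0.37,-0.73,0.36,-0.327,0.37,-0.73,0.36,-0.327]' 0.1
python3 - <<'E'
from h import *
st=read_state();w=read_camera('wrist');save(w,'w3.png');np.save('w3.npy',w)
import pickle;pickle.dump(st,open('w3.pkl','wb'))
print(st['tcp_pos'],np.round(st['ee_rot'],3),st['time_s'],st['gripper_width'])
E
```

```text
time_s: 3.42
tcp_pos: [0.6237, -0.0339, 0.2059]
ee_rot: [[-1.0, 0.008, 0.0], [0.008, 1.0, -0.001], [-0.0, -0.001, -1.0]]
contact_force: [0.8, 0.4, 1.1]
gripper_width: 1.001
grip_force: 0.0
time_s: 4.0
tcp_pos: [0.5695, -0.1399, 0.1519]
ee_rot: [[-0.875, -0.484, 0.001], [-0.484, 0.875, 0.0], [-0.001, -0.0, -1.0]]
contact_force: [0.1, 0.4, 0.2]
gripper_width: 0.54
grip_force: 0.0
[ 0.56954244 -0.1399      0.15191042] [[-0.875 -0.484  0.001]
 [-0.484  0.875  0.   ]
 [-0.001 -0.    -1.   ]] 4.0 0.5403077927184506
```

View pics/w3.png

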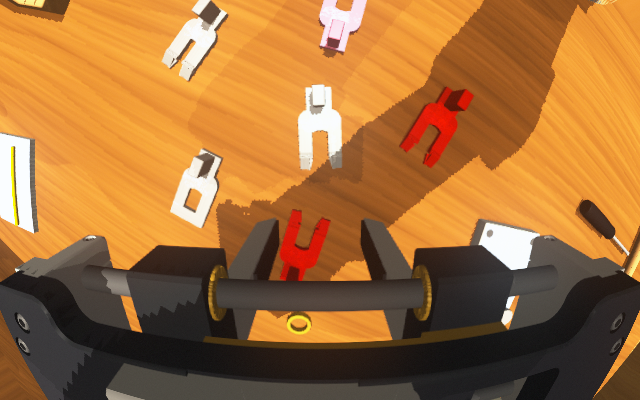

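The keeper is at (320,128), square to the image, with a gap about 17/44 of its width, so it is the wide one. The grip block top is near (319,95) and the arm tips are at row 167.

Run:
```python
from h import *
import pickle
w=np.load('w3.npy');st=pickle.load(open('w3.pkl','rb'))
hsv=cv2.cvtColor(w,cv2.COLOR_RGB2HSV)
m=(hsv[...,1]<90)
R=np.array(st['ee_rot']);p0=np.array(st['tcp_pos'])
for v in range(82,172,4):
    x=np.where(m[v,285:360])[0]+285
    if len(x)==0: continue
    runs=np.split(x,np.where(np.diff(x)>1)[0]+1)
    a=onz('wrist',(x[0]-.5,v),.008,st);b=onz('wrist',(x[-1]+.5,v),.008,st)
    ta=R.T@(a-p0);tb=R.T@(b-p0)
    print(v,[(int(r[0]),int(r[-1])) for r in runs],'tool x %.4f mid y %.4f w %.4f'%(ta[0],(ta[1]+tb[1])/2,tb[1]-ta[1]))
```

```text
86 [(312, 324)] tool x 0.1053 mid y -0.0010 w 0.0134
90 [(305, 331)] tool x 0.1012 mid y -0.0010 w 0.0278
94 [(306, 331)] tool x 0.0969 mid y -0.0005 w 0.0268
98 [(306, 331)] tool x 0.0927 mid y -0.0005 w 0.0268
102 [(306, 331)] tool x 0.0885 mid y -0.0005 w 0.0268
106 [(306, 331)] tool x 0.0843 mid y -0.0005 w 0.0269
110 [(305, 335)] tool x 0.0801 mid y 0.0011 w 0.0321
114 [(300, 338)] tool x 0.0760 mid y 0.0000 w 0.0404
118 [(298, 340)] tool x 0.0718 mid y 0.0000 w 0.0446
122 [(298, 340)] tool x 0.0677 mid y 0.0000 w 0.0446
126 [(298, 340)] tool x 0.0635 mid y 0.0000 w 0.0447
130 [(298, 320), (323, 341)] tool x 0.0593 mid y 0.0006 w 0.0458
134 [(298, 311), (328, 341)] tool x 0.0551 mid y 0.0006 w 0.0458
138 [(299, 311), (328, 341)] tool x 0.0509 mid y 0.0011 w 0.0448
142 [(299, 311), (328, 341)] tool x 0.0467 mid y 0.0011 w 0.0449
146 [(299, 312), (328, 341)] tool x 0.0425 mid y 0.0011 w 0.0450
150 [(299, 312), (328, 341)] tool x 0.0382 mid y 0.0011 w 0.0451
154 [(300, 312), (329, 341)] tool x 0.0340 mid y 0.0016 w 0.0441
158 [(300, 312), (329, 341)] tool x 0.0298 mid y 0.0016 w 0.0442
162 [(301, 311), (331, 341)] tool x 0.0255 mid y 0.0022 w 0.0432
166 [(301, 310), (332, 341)] tool x 0.0212 mid y 0.0022 w 0.0433
```

Run:
```python
from h import *
w=np.load('w3.npy')
save(cv2.resize(w[75:180,280:360],None,fx=5.6,fy=5.6,interpolation=cv2.INTER_CUBIC),'c3.png')
```

```text
(no output)
```

View pics/c3.png

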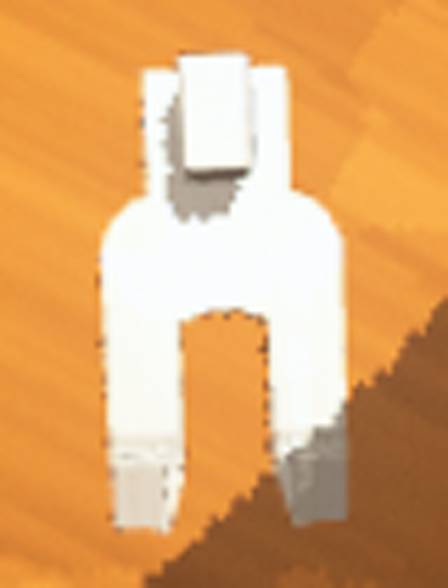

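The keeper yaw is 31°, and the grasp point is at tool (0.093, -0.0007). Going down to it.

```bash
python3 -m crank '[0.15,0,0,-0.01,0.3,0,0,-0.022,0.45,-0.005,0,-0.022,0.62,-0.005,0.1,-0.022,0.62,-0.005,0.3,-0.022,0.62,-0.005,0.5,-0.022,0.62,-0.005,0.7,-0.022,0.62,-0.005,0.82,-0.022,0.62,-0.005,0.93,-0.022,0.62,-0.005,0.93,-0.022,0.62,-0.005,0.93,-0.022,0.62,-0.005,0.93,-0.022]' 0.1
python3 -m crank '[0,0,0,0,0,0,0,0,0,0,0,0,0,0,0,0,0,0,0,0,0,0,0,0,0,0,0,0,0,0,0,0,0,0,0,0,0,0,0,0]' 1
```

```text
time_s: 5.05
tcp_pos: [0.4893, -0.1862, 0.0131]
ee_rot: [[-0.856, -0.517, 0.001], [-0.517, 0.856, -0.0], [-0.001, -0.001, -1.0]]
contact_force: [0.0, -0.1, 0.4]
gripper_width: 0.453
grip_force: 0.0
time_s: 5.88
tcp_pos: [0.4885, -0.1864, 0.0123]
ee_rot: [[-0.856, -0.518, 0.0], [-0.518, 0.856, -0.0], [-0.0, -0.0, -1.0]]
contact_force: [-1.6, 0.9, 6.9]
gripper_width: 0.125
grip_force: 30.0
```

Gripped at 11.8 mm. Lifting and carrying to the staging pose in front of the post.

```bash
python3 -m crank '[0,0,-0.05,0,0,0,-0.15,0,0,0,-0.3,0,0,0,-0.45,0,-0.1,0.18,-0.6,0,-0.2,0.36,-0.6,0,-0.32,0.56,-0.6,0,-0.46,0.81,-0.6,0,-0.46,0.81,-0.6,0]'
python3 -m crank '[-0.1,0.18,0,0,-0.2,0.36,0,0.05,-0.32,0.56,0,0.1,-0.41,0.73,0,0.156,-0.46,0.81,0,0.156,-0.46,0.81,0,0.156,-0.46,0.81,0,0.156,-0.46,0.81,0,0.156]'
python3 - <<'E'
from h import *
st=read_state();w=read_camera('wrist');save(w,'w4.png');np.save('w4.npy',w)
import pickle;pickle.dump(st,open('w4.pkl','wb'))
print(st['tcp_pos'],st['time_s'],st['wrist_torque'])
E
```

```text
time_s: 6.63
tcp_pos: [0.4843, -0.0396, 0.1024]
ee_rot: [[-0.852, -0.524, 0.0], [-0.524, 0.852, 0.002], [-0.001, 0.002, -1.0]]
contact_force: [0.2, 1.0, -0.4]
gripper_width: 0.127
grip_force: 30.0
time_s: 7.3
tcp_pos: [0.4806, 0.092, 0.1021]
ee_rot: [[-0.956, -0.294, -0.0], [-0.294, 0.956, -0.0], [0.0, -0.0, -1.0]]
contact_force: [0.3, 0.3, -0.9]
gripper_width: 0.127
grip_force: 30.0
[0.48064994 0.09198922 0.10211757] 7.3 [ 0.07914808  0.02443176 -0.00048628]
```

View pics/w4.png

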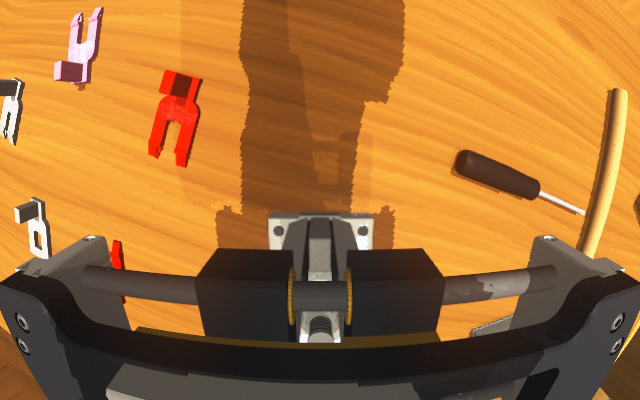

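The keeper hangs straight. The front screws at (278,231) and (363,231) are symmetric about the tool axis, so the yaw is aligned and the lateral offset is about 1 mm. Descending to feel the deck.

```bash
python3 -m crank '[0,0.007,0.1,0,0,0.007,0.2,0,0,0.007,0.3,0,0,0.007,0.38,0,0,0.007,0.42,0,0,0.007,0.435,0,0,0.007,0.435,0,0,0.007,0.435,0,0,0.007,0.435,0]'
python3 -m crank '[0,0,0.007,0,0,0,0.014,0,0,0,0.02,0,0,0,0.02,0,0,0,0.02,0]'
python3 -m crank '[0,0,0.004,0,0,0,0.008,0,0,0,0.008,0,0,0,0.008,0]'
```

```text
time_s: 8.1
tcp_pos: [0.4808, 0.0939, 0.0374]
ee_rot: [[-0.956, -0.294, 0.001], [-0.294, 0.956, 0.0], [-0.001, -0.0, -1.0]]
contact_force: [0.5, 0.9, -0.6]
gripper_width: 0.127
grip_force: 30.0
time_s: 8.52
tcp_pos: [0.4804, 0.094, 0.0337]
ee_rot: [[-0.956, -0.295, -0.0], [-0.295, 0.956, -0.0], [0.0, -0.0, -1.0]]
contact_force: [-0.2, 0.1, -1.9]
gripper_width: 0.13
grip_force: 30.0
time_s: 8.85
tcp_pos: [0.4803, 0.094, 0.0325]
ee_rot: [[-0.956, -0.295, -0.0], [-0.295, 0.956, -0.0], [0.0, -0.0, -1.0]]
contact_force: [0.1, 1.1, -0.5]
gripper_width: 0.126
grip_force: 30.0
```

```bash
python3 -m crank '[0,0,0.003,0,0,0,0.003,0,0,0,0.003,0]' | egrep 'tcp|contact'
python3 -m crank '[0,0,0.003,0,0,0,0.003,0,0,0,0.003,0]' | egrep 'tcp|contact'
```

```text
tcp_pos: [0.4804, 0.094, 0.0323]
contact_force: [-2.6, -0.0, 5.2]
tcp_pos: [0.4804, 0.094, 0.0322]
contact_force: [-7.3, -1.7, 16.7]
```

Deck contact is at z≈0.0323, and it is stiff, at about 25 N/mm. Backing up about 1 mm, then advancing to the head's edge.

```bash
python3 -m crank '[0,0,-0.007,0,0,0,-0.007,0,-0.02,0,-0.007,0,-0.04,0,-0.007,0,-0.06,0,-0.007,0,-0.08,0,-0.007,0,-0.1,0,-0.007,0,-0.12,0,-0.007,0,-0.12,0,-0.007,0,-0.12,0,-0.007,0]' | egrep 'tcp|contact'
python3 -m crank '[-0.01,0,0,0,-0.02,0,0,0,-0.03,0,0,0,-0.03,0,0,0]' | egrep 'tcp|contact'
```

```text
tcp_pos: [0.4976, 0.0993, 0.0326]
contact_force: [0.0, -0.2, -1.3]
tcp_pos: [0.5022, 0.1007, 0.0327]
contact_force: [0.5, -0.2, -0.6]
```

```bash
for i in 1 2 3; do python3 -m crank '[-0.005,0,0,0,-0.01,0,0,0,-0.015,0,0,0,-0.015,0,0,0]' | egrep 'tcp|contact'; done
```

```text
tcp_pos: [0.5042, 0.1013, 0.0327]
contact_force: [0.4, -0.3, -1.2]
tcp_pos: [0.5063, 0.1019, 0.0327]
contact_force: [0.0, 0.0, -1.6]
tcp_pos: [0.5085, 0.1026, 0.0327]
contact_force: [-0.3, 0.3, -0.7]
```

```bash
python3 -m crank '[-0.005,0,0,0,-0.01,0,0,0,-0.01,0,0,0]' | egrep 'tcp|contact'; python3 -m crank '[-0.005,0,0,0,-0.01,0,0,0,-0.01,0,0,0]' | egrep 'tcp|contact'
```

```text
tcp_pos: [0.5099, 0.1031, 0.0327]
contact_force: [0.9, 0.2, -1.1]
tcp_pos: [0.5113, 0.1035, 0.0327]
contact_force: [-0.2, 0.1, -2.0]
```

```bash
python3 -m crank '[-0.005,0,0,0,-0.01,0,0,0,-0.01,0,0,0]' | egrep 'tcp|contact'; python3 -m crank '[-0.005,0,0,0,-0.005,0,0,0]' | egrep 'tcp|contact'
```

```text
tcp_pos: [0.5128, 0.104, 0.0327]
contact_force: [-0.0, 0.1, -2.3]
tcp_pos: [0.5135, 0.1042, 0.0327]
contact_force: [-0.3, 0.4, -0.4]
```

```bash
python3 -m crank '[-0.005,0,0,0,-0.005,0,0,0]' | egrep 'tcp|contact'; python3 -m crank '[-0.005,0,0,0,-0.005,0,0,0]' | egrep 'tcp|contact'
```

```text
tcp_pos: [0.5141, 0.1044, 0.0327]
contact_force: [0.2, 0.2, -0.9]
tcp_pos: [0.5148, 0.1046, 0.0327]
contact_force: [-0.3, -0.4, -2.1]
```

```bash
for i in 1 2 ; do python3 -m crank '[-0.004,0,0,0,-0.007,0,0,0]' | egrep 'tcp|contact'; done
```

```text
tcp_pos: [0.5156, 0.1048, 0.0326]
contact_force: [-1.4, -0.9, -1.5]
tcp_pos: [0.5163, 0.105, 0.0325]
contact_force: [-4.6, -2.0, -1.2]
```

```bash
for i in 1 2 ; do python3 -m crank '[-0.004,0,0,0,-0.007,0,0,0]' | egrep 'tcp|contact'; done
```

```text
tcp_pos: [0.5166, 0.105, 0.0324]
contact_force: [-10.3, -3.6, 5.8]
tcp_pos: [0.5168, 0.1051, 0.0324]
contact_force: [-18.6, -4.7, 13.6]
```

Wedging has begun, at 19 N push. Yielding upward.

```bash
python3 -m crank '[0,0,-0.003,0,0,0,-0.003,0]' | egrep 'tcp|contact'; python3 -m crank '[-0.002,0,-0.001,0,-0.004,0,-0.002,0]' | egrep 'tcp|contact'
```

```text
tcp_pos: [0.517, 0.1052, 0.0326]
contact_force: [-10.0, -4.8, 2.2]
tcp_pos: [0.5173, 0.1052, 0.0327]
contact_force: [-10.9, -5.6, -0.2]
```

```bash
for i in 1 2 ; do python3 -m crank '[-0.002,0,-0.0005,0,-0.004,0,-0.001,0]' | egrep 'tcp|contact'; done
```

```text
tcp_pos: [0.5177, 0.1053, 0.0328]
contact_force: [-11.6, -5.1, 0.6]
tcp_pos: [0.5182, 0.1054, 0.0329]
contact_force: [-11.3, -4.5, -1.2]
```

```bash
for i in 1 2 ; do python3 -m crank '[-0.002,0,-0.0005,0,-0.004,0,-0.001,0]' | egrep 'tcp|contact'; done
```

```text
tcp_pos: [0.5186, 0.1055, 0.0329]
contact_force: [-12.9, -5.6, -0.3]
tcp_pos: [0.5192, 0.1056, 0.033]
contact_force: [-6.6, -3.5, -5.2]
```

```bash
for i in 1 2 3; do python3 -m crank '[-0.003,0,0,0,-0.005,0,0,0]' | egrep 'tcp|contact'; done
```

```text
tcp_pos: [0.5216, 0.1067, 0.0336]
contact_force: [-2.9, -1.4, -6.6]
tcp_pos: [0.5228, 0.1071, 0.0338]
contact_force: [-4.2, -0.3, -5.9]
tcp_pos: [0.5237, 0.1074, 0.0339]
contact_force: [-3.7, -0.8, -5.2]
```

The humps are riding under the head at about 4 N push. Easing the height down a little and continuing.

```bash
python3 -m crank '[-0.004,0,0.002,0,-0.008,0,0.004,0,-0.008,0,0.004,0]' | egrep 'tcp|contact'; for i in 1 2; do python3 -m crank '[-0.004,0,0,0,-0.008,0,0,0,-0.01,0,0,0]' | egrep 'tcp|contact'; done
```

```text
tcp_pos: [0.5251, 0.1078, 0.0334]
contact_force: [-3.0, -0.7, -5.7]
tcp_pos: [0.5265, 0.1082, 0.0335]
contact_force: [-3.0, -0.6, -5.1]
tcp_pos: [0.5279, 0.1086, 0.0334]
contact_force: [-2.7, -1.8, -6.1]
```

```bash
python3 -m crank '[-0.004,0,0.002,0,-0.008,0,0.004,0,-0.008,0,0.004,0]' | egrep 'tcp|contact'; for i in 1 2; do python3 -m crank '[-0.004,0,0,0,-0.008,0,0,0,-0.012,0,0,0]' | egrep 'tcp|contact'; done
```

```text
tcp_pos: [0.5291, 0.109, 0.0328]
contact_force: [-3.3, -0.6, -5.2]
tcp_pos: [0.5307, 0.1095, 0.0328]
contact_force: [-3.0, -0.7, -5.6]
tcp_pos: [0.5325, 0.11, 0.0328]
contact_force: [-3.1, -1.6, -6.1]
```

```bash
for i in 1 2 3; do python3 -m crank '[-0.004,0,0,0,-0.008,0,0,0,-0.012,0,0,0,-0.016,0,0,0,-0.02,0,0,0]' | egrep 'tcp|contact'; done
```

```text
tcp_pos: [0.5353, 0.1109, 0.0328]
contact_force: [-3.1, -0.9, -6.6]
tcp_pos: [0.5382, 0.1118, 0.0328]
contact_force: [-3.4, -0.3, -5.5]
tcp_pos: [0.5411, 0.1127, 0.0328]
contact_force: [-2.1, -1.1, -5.4]
```

```bash
for i in 1 2; do python3 -m crank '[-0.004,0,0,0,-0.008,0,0,0,-0.012,0,0,0,-0.016,0,0,0,-0.018,0,0,0]' | egrep 'tcp|contact'; done; python3 -m crank '[-0.004,0,0,0,-0.007,0,0,0]' | egrep 'tcp|contact'
```

```text
tcp_pos: [0.5437, 0.1135, 0.0328]
contact_force: [-4.2, -1.3, -5.5]
tcp_pos: [0.5463, 0.1143, 0.0329]
contact_force: [-3.5, -0.8, -5.3]
tcp_pos: [0.5473, 0.1146, 0.0329]
contact_force: [-1.7, -0.3, -6.6]
```

```bash
for i in 1 2 3; do python3 -m crank '[-0.004,0,0,0,-0.007,0,0,0]' | egrep 'tcp|contact'; done
```

```text
tcp_pos: [0.5489, 0.1149, 0.0331]
contact_force: [-0.5, -0.7, -5.7]
tcp_pos: [0.5493, 0.1151, 0.0329]
contact_force: [-1.4, -1.4, -4.7]
tcp_pos: [0.5501, 0.1155, 0.0328]
contact_force: [-2.8, -1.5, -4.8]
```

```bash
for i in 1 2; do python3 -m crank '[-0.003,0,0,0,-0.004,0,0,0]' | egrep 'tcp|contact'; done
```

```text
tcp_pos: [0.5507, 0.1157, 0.0328]
contact_force: [-3.6, -0.6, -4.1]
tcp_pos: [0.5513, 0.1159, 0.0328]
contact_force: [-2.6, -1.0, -5.3]
```

```bash
for i in 1 2; do python3 -m crank '[-0.003,0,0,0,-0.004,0,0,0]' | egrep 'tcp|contact'; done
```

```text
tcp_pos: [0.5519, 0.1161, 0.0328]
contact_force: [-3.3, -1.7, -4.8]
tcp_pos: [0.552, 0.1161, 0.0327]
contact_force: [-6.0, -1.0, -2.5]
```

```bash
python3 -m crank '[-0.003,0,0,0,-0.004,0,0,0]' | egrep 'tcp|contact'
```

```text
tcp_pos: [0.5521, 0.1161, 0.0327]
contact_force: [-9.5, -2.3, 0.0]
```

The force is rising steeply at the expected home position. One more nudge to confirm, lower the hand slightly, then release.

```bash
python3 -m crank '[-0.003,0,-0.001,0,-0.005,0,-0.002,0]' | egrep 'tcp|contact'
python3 -m crank '[0.008,0,0.001,0,0.01,0,0.003,0,0.01,0,0.003,0]' | egrep 'tcp|contact'
```

```text
tcp_pos: [0.5522, 0.1161, 0.0328]
contact_force: [-12.4, -2.8, -0.1]
tcp_pos: [0.5521, 0.1161, 0.0326]
contact_force: [-5.3, -2.1, -1.8]
```

```bash
python3 -m crank '[0,0,0,0,0,0,0,0,0,0,0,0,0,0,0,0,0,0,0,0,0,0,0,0,0,0,0,0]' 0.3
python3 -m crank '[0,0,-0.05,0,0,0,-0.15,0,0,0,-0.3,0,0.02,0,-0.45,0,0.05,0,-0.65,0,0.05,0,-0.8,0,0.05,0,-0.8,0,0.05,0,-0.8,0]' | egrep 'time|tcp|contact'
python3 -m crank '[-0.2,0,0,0,-0.4,0,0,0,-0.6,0,0,0,-0.8,0,0,0,-0.8,0,0,0,-0.8,0,0,0]' | egrep 'time|tcp|contact'
python3 - <<'E'
from h import *
w=read_camera('wrist');s=read_camera('side')
a=cv2.resize(w[20:220,220:420],(400,400),interpolation=cv2.INTER_CUBIC)
b=cv2.resize(s[200:270,280:350],(400,400),interpolation=cv2.INTER_CUBIC)
save(np.hstack([a,b]),'end.png')
E
```

```text
time_s: 21.02
tcp_pos: [0.5524, 0.1162, 0.0327]
ee_rot: [[-0.956, -0.295, 0.0], [-0.295, 0.956, -0.0], [-0.0, -0.0, -1.0]]
contact_force: [0.9, 0.4, 0.1]
gripper_width: 0.35
grip_force: 0.0
time_s: 21.68
tcp_pos: [0.5458, 0.1142, 0.1543]
contact_force: [0.1, 0.1, -0.4]
time_s: 22.18
tcp_pos: [0.6598, 0.1494, 0.1507]
contact_force: [-1.1, -0.4, -0.1]
```

View pics/end.png

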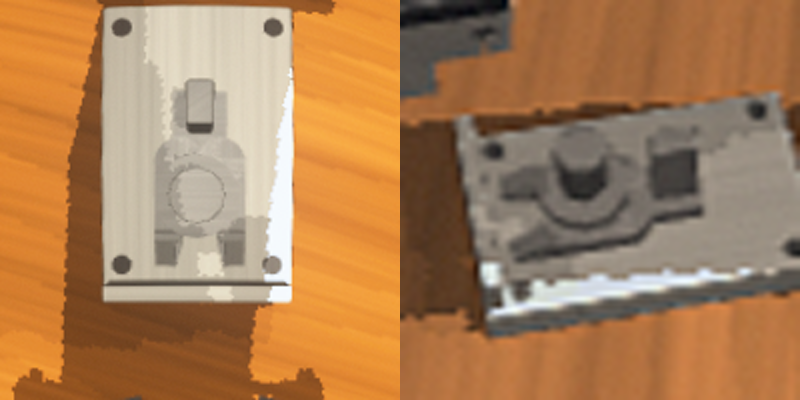

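The keeper sits home: straight, humps past the head, both arm tips showing beyond it, and the gripper clear.

```bash
python3 -c "
from bench import job_done; print(job_done())"
```

```text
the job is handed in; nothing more can be done
None
```

The wide-gap keeper is home round the post with its humps past the head. I let go and handed the job in at about 22 s; the highest upward force I read while it went round the post was about 14 N, and no other object on the bench was touched.

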